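Press the blue spice cupboard open

ROBOT

A 6-joint arm with a two-finger parallel gripper is mounted at the origin on a cart in front of the work surface, level with it; the furniture and walls round the work are solid. World frame = base frame: x ahead of the robot, y to its left, z up, the work surface at z = 0. Lengths are in mm, angles in degrees, forces in N, time in s.
With the tool pointing down it reaches from about 300 to 850 mm from the base axis. Payload 4.2 kg.
Tool frame: the origin (TCP) lies at the very end of the fingers, on their centre line; the grasp point (between the pads) lies 19 mm behind it; z points along the fingers, y is the direction in which the jaws open and shut (so a half turn about z gives the same grasp; the last joint's range is limited). The gripper opens to 91 mm and grips with 3 to 60 N. Pads are 32 mm wide; open, the fingers measure 118 mm over their backs; the gripper's body (76 mm by 178 mm) begins 60 mm behind the grasp point.
Start: joints at [-77.177, 18.312, 89.639, -0, 72.044, -1.146], TCP at [138.803, -558.014, 184.076] pointing down, gripper open.
Joint ranges: [-177.97, 177.97], [-48.28, 115.42], [12.27, 149.76], [-77.06, 257.06], [2.81, 150.46], [-146.56, 146.56]. Speed limits (degrees/s): [147.25, 147.25, 180, 180, 180, 180].

INTERFACE

Orientations are given as [roll, pitch, yaw] about the fixed x, y, z axes, in that order (R = Rz(yaw) Ry(pitch) Rx(roll)).
In Python, from workcell import * gives the robot as it stands. The module is installed in compiled form; this text tells all that it offers.
- The arm moves only by the tool servo_tool, never from a script. Its argument "plan" is a list that holds one entry, the list of rows, each a list of 7 numbers: the shift along the tool's x, y, z in mm, then the turn, a rotation vector about the tool's x, y, z in rad, then the opening, from 0 (shut) to 1 (fully open). A call has 1 to 20 rows; each row is the pose to reach, as a shift and turn from the pose commanded when the call began, along the tool's axes at that moment; what a row does not reach only later rows make up. A row lasts 1/10 s, in which the tool goes at most 50 mm and 8.59 degrees, less where a joint would pass 70% of its speed; a pose out of reach is approached as far as the arm can. A call with a gripper value outside its range is refused whole. The fingers move at their own pace and stop on an object; "squeeze" is the grip in N (left out, the last holds). Time passes only in rows, so rows that repeat a pose let the fingers close. It gives the time, the measured TCP pose, the force and the opening at its end, in the units of the state.
- state(): the state, without advancing time (a new reading comes with each control period).
- grab_frame(name): name is "scene" or "top"; returns a dict with "color" (420x560x3 uint8, red, green, blue), "range_z" (420x560 float32, mm along the optical axis (not along the pixel's ray), 0 where there is no reading), "fx", "fy", "cx", "cy" (pixels), "rvec" (rotation vector, rad) and "tvec" (3), from world to camera coordinates, as OpenCV has them. Camera axes: x right, y down, z forward; pixel columns grow to the right and rows downward; lengths in mm; the calibration is good to about 2 mm. A picture is of the moment at which its call begins.
- job_done(): hands the job in, once; it reports no verdict.
The state is a dict: "time_s": time; "qpos": joint angles; "qvel": joint speeds; "effort": joint torques, N m; "ee_pos": TCP position; "ee_rot": TCP orientation; "force": force on the tool from outside, world axes, zero at the start; "torque": the same for the moment, N m; "gripper_width": finger opening in mm.
Only numpy, scipy, OpenCV 4.12 (cv2) and the standard library are available. Lean on these libraries where they do the work, as an engineer would, in place of code of your own. Each camera call takes 0.05 s, during which the arm holds its last target.

TASK

Open the little spice cupboard with the blue door so that the jars in it can be reached: press the steel touch spot with a fingertip until the catch lets go, take the finger away so that the spring pushes the door ajar, then reach behind the free edge and push the door wide open with the finger, well past 60 degrees, and leave it so. Only touch and push, do not pinch the door; keep the white cupboard shut and leave the tin, mug, timer, garlic and fruit where they stand.

Things in the scene. Friction and masses are not known exactly. Their poses are not given: they have to be found in the camera images.
- blue_cupboard: the little spice cupboard with the BLUE door, fixed to the worktop: pale wood carcass 160 deep x 180 wide x 150 mm high, jars inside. Origin: centre of its underside. Its own -x is the front (door side), +y its left side seen from the robot, z up. It stands in the left or the right place, turned up to about 10 degrees.
- blue_door (a joint): angle of the blue door, rad: 0 shut and latched, -0.035 pressed in to its stop, positive as it opens toward the robot (stop 1.45). Once unhooked and let go, a spring pusher drives it ajar to roughly 0.5 rad (80 mm at the free edge) within a second; beyond that it turns freely with slight friction (0.05 N m) and stays where it is left. It cannot open without the press.
- blue_touch (a point): centre of the touch spot, a thin steel disc 18 mm across on the front face of the blue door, 155 mm from the hinge line, 21 mm from the free right edge, 30 mm below the door's top; moves with the door. Pressed along the cupboard's +x about 5 mm, right to the stop (3 to 4 N moves it, press to 5 to 8 N), it unhooks the catch behind.
- blue_hinge (a point): on the hinge line of the blue door (vertical axis at its left edge, in the plane of the door's back face), at the height of the door's top, 150 mm above the worktop. Its axes are the cupboard's. Fixed.
- blue_edge (a point): top corner of the blue door's free right edge, on its back face, 176 mm from the hinge line; moves with the door.
- blue_face: the raised front field of the blue door, blue, 4 mm thick, 7 mm short of the door's edges all round, with the touch spot on it; origin as blue_core.
- blue_liner: the raised back field of the blue door, pale wood, 4 mm thick, 7 mm short of the edges all round; origin as blue_core. A finger that swings the door open pushes on it from behind.
- blue_core: the blue door's main board, 8 mm thick, with all its edges. The whole door is a flat upright panel without handle, 176 wide, 141 high, 16 mm thick (front field 4, board 8, back field 4), hung on its left (+y) edge, 6 mm in front of the carcass, top level with the cupboard's top. Origin on the hinge line at worktop height, in the plane of the door's back; turns with the door.
- white_cupboard: the second cupboard, same build and size but with a WHITE door; in the other place. Origin and axes as for the blue one.
- white_door (a joint): angle of the white door, rad, 0 shut, signs as for the blue door; same touch catch, so do not press it.
- tin: short food tin, 75 mm across, 58 mm high, on the left; loose; origin under its centre, on the worktop
- mug: spotted mug, 92x124 mm, 93 mm high, on the right; loose; origin under its centre, on the worktop
- timer: red and white kitchen timer, 64 mm across, 46 mm high, on the right; loose; origin under its centre, on the worktop
- lime: green lime, about 50 mm, on the left; loose; origin under its centre, on the worktop
- garlic: garlic bulb, about 53 mm, in front, between the cupboards; loose; origin under its centre, on the worktop
- mandarin: orange mandarin, about 61 mm, on the left; loose; origin under its centre, on the worktop

How it is judged:
By the outcome, as a careful person would: the job done as asked, in the order asked, and still so for the second after the job is handed in, with the robot touching nothing.
It also fails if it takes over 48 s, if anything falls off the work surface, if the arm or the gripper's body presses on something with over 40 N, if the wrist force passes 120 N, or if a joint passes its speed limit or range.

## Working session

There is one attempt and no reset: what is moved stays moved. The work goes in short steps, Python scripts to look and compute and a tool call to move; the robot and the scene stay as the last step left them, time stands still between calls to the robot, and variables do not carry over. Pictures are saved under pics/ and viewed, and the job is handed in when it is done.

Besides the shell and the picture viewer there is one more tool, called after "Call:" by a JSON object that holds its "method" and its "body", one argument or row to a line. servo_tool: Moves the arm, as the interface text tells. Its arguments: {"type":"object","properties":{"plan":{"type":"array"},"squeeze":{"type":"number"}},"required":["plan"]}

```bash
mkdir -p pics; ls; python3 - <<'E'
from workcell import *
import numpy as np,cv2
print(state())
for n in ("scene","top"):
    f=grab_frame(n); np.savez(n+"0.npz",**f)
    cv2.imwrite(f"pics/{n}0.png",cv2.cvtColor(f["color"],cv2.COLOR_RGB2BGR))
    print(n,f["fx"],f["fy"],f["cx"],f["cy"],f["rvec"],f["tvec"])
E
```

```text
pics
{'time_s': 0.0, 'qpos': array([-7.71768127e+01,  1.83495357e+01,  8.97060523e+01,  2.47773945e-04,
        7.20417020e+01, -1.14567020e+00]), 'qvel': array([-0.05905361, -0.02074785,  0.06732205,  0.00694699, -0.10692967,
        0.13190426]), 'effort': array([-3.02999601e-03, -4.12468672e+01, -2.31975496e+01,  7.24301208e-02,
        4.56100318e-02, -1.32936766e-04]), 'ee_pos': array([ 138.68559208, -557.46363129,  183.24380854]), 'ee_rot': array([-1.79902734e+02, -2.18077732e-03,  1.39687791e+01]), 'force': array([ 0.1486055 , -0.43861281, -1.13880519]), 'torque': array([-0.00532315,  0.02757616,  0.00507781]), 'gripper_width': 91.20989399431598}
scene 381.0190683495111 381.0190683495111 270.954142996685 206.48836900641066 [ 1.19704132 -2.04739115  1.17774583] [216.52822564 310.73682883 918.26347232]
top 410.81800318223105 410.81800318223105 282.74654353693757 213.44314061876227 [ 2.16036119 -2.03578748  0.22408478] [ -43.72142912  478.9871029  1257.17393111]
```

View pics/scene0.png

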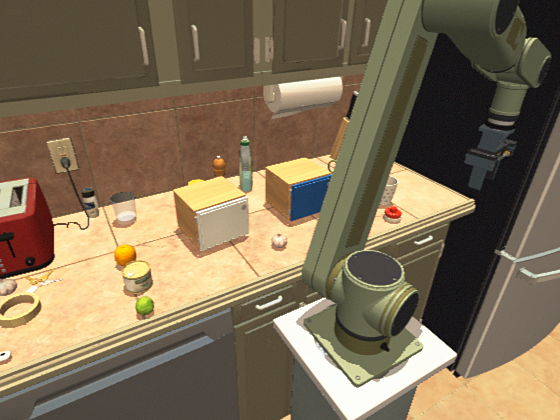

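View pics/top0.png

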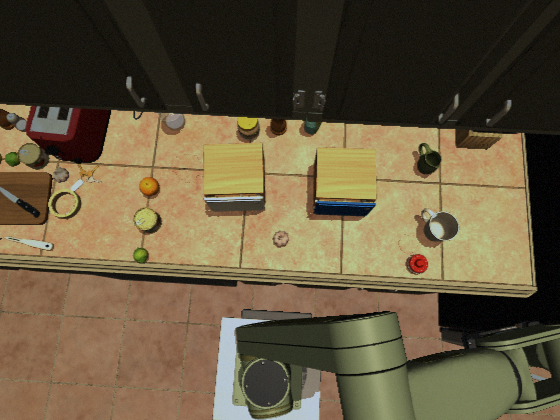

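Blue cupboard is at top-pixel ~(345,180), the white one at (233,175). The garlic is at (281,239), mug (440,226) and timer (418,264). Next I fit the blue cupboard's pose from depth.

```bash
cat > h.py <<'E'
import numpy as np,cv2
def pts(f):
    R=cv2.Rodrigues(np.asarray(f["rvec"],float))[0];t=np.asarray(f["tvec"],float).ravel()
    z=f["range_z"].astype(float);v,u=np.mgrid[:z.shape[0],:z.shape[1]]
    P=np.stack([(u-f["cx"])/f["fx"]*z,(v-f["cy"])/f["fy"]*z,z],-1)
    W=(P-t)@R; W[z==0]=np.nan
    return W
def proj(f,X):
    return cv2.projectPoints(np.asarray(X,float).reshape(-1,3),np.asarray(f["rvec"],float),np.asarray(f["tvec"],float),np.array([[f["fx"],0,f["cx"]],[0,f["fy"],f["cy"]],[0,0,1.]]),None)[0].reshape(-1,2)
E
python3 - <<'E'
from h import *
np.set_printoptions(precision=1,suppress=True)
for n in("top","scene"):
    f=dict(np.load(n+"0.npz"));W=pts(f);c=f["color"].astype(int)
    hsv=cv2.cvtColor(f["color"],cv2.COLOR_RGB2HSV)
    top=(abs(W[...,2]-150)<7)&(W[...,0]>350)&(W[...,0]<900)&(abs(W[...,1])<500)
    k,l,st,ce=cv2.connectedComponentsWithStats(top.astype(np.uint8))
    for i in range(1,k):
        if st[i,4]>300:
            p=W[l==i]; r=cv2.minAreaRect(p[:,:2].astype(np.float32)); print(n,"top",st[i],r,cv2.boxPoints(r).tolist(),np.median(p[:,2]))
    b=(c[...,2]>c[...,0]+25)&(c[...,2]>c[...,1]+12)&(W[...,0]>350)&(W[...,0]<900)&(abs(W[...,1])<500)&(W[...,2]<160)&(W[...,2]>5)
    k,l,st,ce=cv2.connectedComponentsWithStats(b.astype(np.uint8))
    for i in range(1,k):
        if st[i,4]>60:
            p=W[l==i];p=p[np.isfinite(p[:,0])]
            m=p.mean(0);A=np.c_[p[:,1:],np.ones(len(p))];s=np.linalg.lstsq(A,p[:,0],rcond=None)[0]
            print(n,"blue",st[i],m,p.min(0),p.max(0),"x=ay+bz+c",s,"res",np.std(A@s-p[:,0]))
    # objs
    for nm,(u,v) in dict(garlic=(281,239),mug=(440,226),timer=(418,264)).items():
        if n=="top": print(nm,W[v,u])
E
```

```text
top top [ 203  143   60   52 2983] ((591.5508422851562, 143.70872497558594), (161.9935760498047, 180.26608276367188), 4.935957908630371) [[503.09918212890625, 226.53836059570312], [518.6096801757812, 46.940799713134766], [680.0025024414062, 60.87908935546875], [664.4920043945312, 240.47665405273438]] 149.4360002320293
top top [ 316  147   60   53 3004] ((596.3275756835938, -198.8756866455078), (161.5650634765625, 179.20538330078125), 0.8394514322280884) [[514.240966796875, -110.46613311767578], [516.866455078125, -289.65228271484375], [678.4141845703125, -287.2852478027344], [675.7886962890625, -108.09909057617188]] 149.3337463618679
top blue [205 197  57   3  81] [497.4 139.2 149.3] [488.9  50.9 144. ] [505.9 217.4 155.4] x=ay+bz+c [ -0.1  -0.3 547.3] res 1.299126545313359
top blue [317 201  59   6 245] [ 500.3 -201.   146.6] [ 493.4 -288.7  131.9] [ 507.6 -115.9  155. ] x=ay+bz+c [ -0.    0.4 433.4] res 2.6790752154167667
garlic [399.6 -14.5  44.4]
mug [ 479.1 -531.     8.9]
timer [ 346.2 -446.6   43.7]
scene top [ 265  157   67   31 1181] ((585.3092041015625, -196.95361328125), (187.59957885742188, 183.01690673828125), 0.9186564683914185) [[490.0543212890625, -106.96080017089844], [492.9886474609375, -289.9541931152344], [680.5640869140625, -286.9464111328125], [677.6297607421875, -103.95303344726562]] 150.29423189109977
scene top [ 173  176   75   39 1660] ((581.260498046875, 144.413818359375), (187.09703063964844, 180.89503479003906), 5.588054656982422) [[479.34918212890625, 225.32217407226562], [496.96392822265625, 45.286808013916016], [683.1718139648438, 63.505462646484375], [665.5570678710938, 243.54083251953125]] 150.1088692796267
scene blue [ 291  174   41   47 1182] [ 497.2 -182.5   90.3] [ 490.4 -284.5   10.3] [ 511.  -111.3  152.5] x=ay+bz+c [ -0.    0.  493.3] res 2.5730725019124785
```

```bash
python3 - <<'E'
import cv2
a=cv2.imread("pics/top0.png")[130:290,190:480]
cv2.imwrite("pics/topz.png",cv2.resize(a,None,fx=2.7,fy=2.7,interpolation=cv2.INTER_CUBIC))
E
```

```text
(no output)
```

View pics/topz.png

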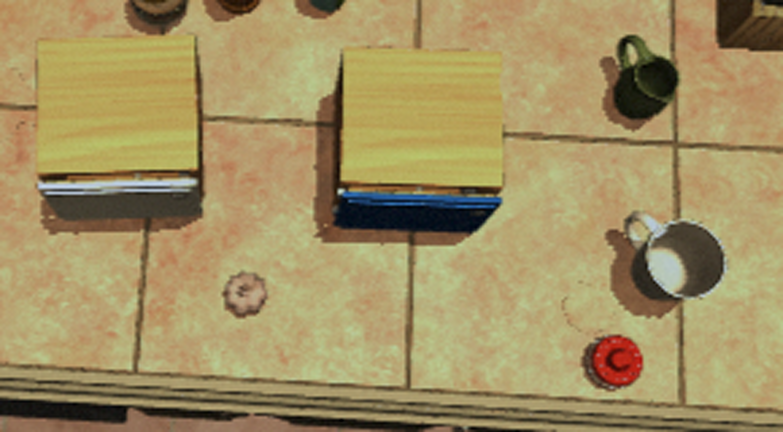

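```bash
cat >> h.py <<'E'
from scipy.spatial.transform import Rotation as Ro
C=np.array([596.3,-198.9,0]);YAW=0.84
def loc(x,y,z): return C+Ro.from_euler('z',YAW,degrees=True).apply([x,y,z])
HINGE=loc(-86,88,150)
def door(th,s,off,z): # s from hinge, off toward front(+) from back plane
    r=Ro.from_euler('z',-th,degrees=True)
    return np.r_[0,0,z]+HINGE*[1,1,0]+Ro.from_euler('z',YAW-th,degrees=True).apply([-off,-s,0])
def rel(pos,rpy,st=None):
    "shift/rotvec in tool axes from current ee to pos, rpy(deg)"
    from workcell import state
    st=st or state()
    R0=Ro.from_euler('xyz',st["ee_rot"],degrees=True);R1=Ro.from_euler('xyz',rpy,degrees=True)
    return np.r_[R0.inv().apply(np.asarray(pos)-st["ee_pos"]),(R0.inv()*R1).as_rotvec()]
E
python3 - <<'E'
from h import *
np.set_printoptions(precision=3,suppress=True)
f=dict(np.load("top0.npz"))
T=door(0,155,16,120);print(HINGE,T)
im=cv2.cvtColor(f["color"],cv2.COLOR_RGB2BGR)
im=cv2.resize(im[180:230,300:390],None,fx=8,fy=8,interpolation=cv2.INTER_CUBIC)
for X in(T,HINGE,door(0,176,0,150),door(0,176,16,9),door(0,0,16,9)):
    p=proj(f,X)[0];print(p);q=((p-[300,180]+.5)*8).astype(int);cv2.circle(im,tuple(map(int,q)),3,(0,0,255),1)
cv2.imwrite("pics/touch.png",im)
rp=Ro.from_euler('xyz',[180,-45,0.84],degrees=True)
print(rp.as_matrix())
print("via",rel([400,-267,210],[180,0,0.84]),"tilt",rel([400,-267,210],[180,-45,0.84]))
E
```

```text
[ 509.019 -112.17   150.   ] [ 495.293 -267.388  120.   ]
[366.014 208.697]
[315.747 198.879]
[375.067 201.411]
[365.861 216.809]
[312.421 214.5  ]
[[ 0.707  0.015  0.707]
 [ 0.01  -1.     0.01 ]
 [ 0.707  0.    -0.707]]
via [ 323.705 -218.869  -26.332   -0.002    0.       0.229] tilt [ 323.705 -218.869  -26.332   -0.091    0.782    0.217]
```

View pics/touch.png

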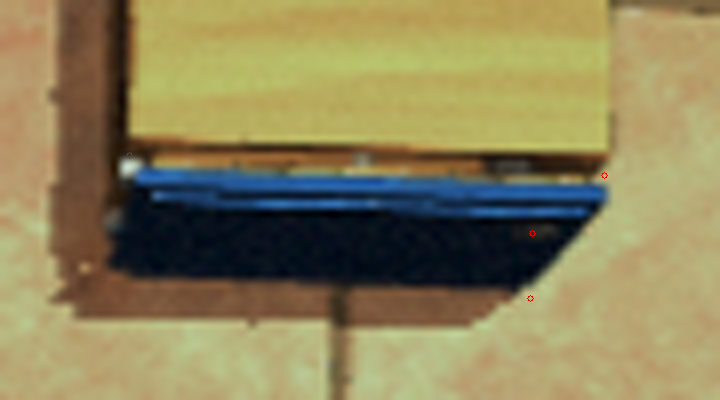

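Call:
{"method": "servo_tool", "body": {
  "plan": [
    [[40,-27,-20,0,0,0.05,0],[80,-54,-26,0,0,0.1,0],[120,-81,-26,0,0,0.15,0],[160,-108,-26,0,0,0.2,0],[200,-135,-26,-0.02,0.1,0.22,0],[240,-162,-26,-0.03,0.24,0.22,0],[280,-189,-26,-0.045,0.38,0.22,0],[305,-206,-26,-0.06,0.52,0.22,0],[318,-215,-26,-0.08,0.66,0.22,0],[324,-219,-26,-0.09,0.78,0.22,0],[324,-219,-26,-0.09,0.78,0.22,0],[324,-219,-26,-0.09,0.78,0.22,0]]
  ],
  "squeeze": 20
}}

```text
time_s: 1.3
ee_pos: [399.3, -266.6, 208.9]
ee_rot: [-179.8, -44.8, 0.4]
force: [-0.4, -0.2, -0.3]
gripper_width: 0.9
```

```bash
python3 - <<'E'
from workcell import *
from h import *
np.set_printoptions(precision=2,suppress=True)
s=state();print(s["time_s"],s["ee_pos"],s["ee_rot"],s["qpos"],s["force"],s["gripper_width"])
for n in ("scene","top"):
    f=grab_frame(n); np.savez(n+"1.npz",**f)
    im=cv2.cvtColor(f["color"],cv2.COLOR_RGB2BGR)
    x0,y0,w,h=(240,130,180,120) if n=="scene" else (290,120,180,150)
    im=cv2.resize(im[y0:y0+h,x0:x0+w],None,fx=4,fy=4,interpolation=cv2.INTER_CUBIC)
    for X in(door(0,155,16,120),door(0,176,16,150),door(0,176,16,9)):
        p=proj(f,X)[0];q=((p-[x0,y0]+.5)*4).astype(int);cv2.circle(im,tuple(map(int,q)),3,(0,0,255),1)
    cv2.imwrite(f"pics/{n}1.png",im)
E
```

```text
1.3 [ 399.33 -266.63  208.9 ] [-179.75  -44.82    0.43] [-64.48  -1.87 127.53  57.72  49.22 -12.71] [-0.4  -0.2  -0.31] 0.9083717561183275
```

View pics/scene1.png

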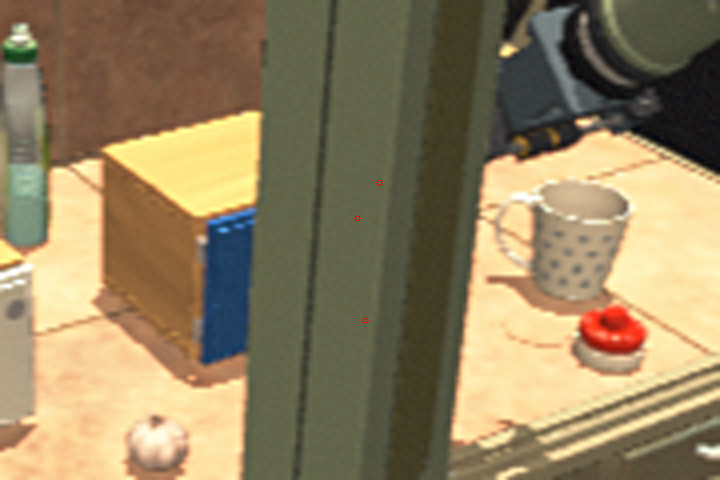

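View pics/top1.png

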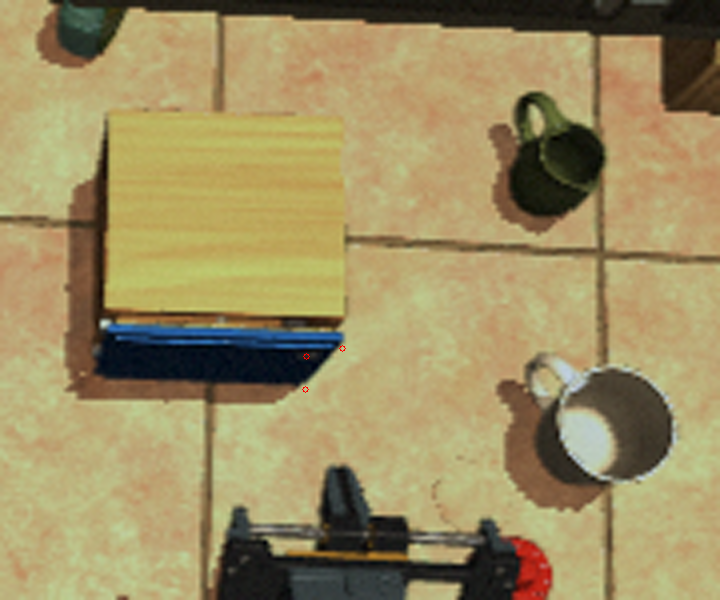

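```bash
python3 - <<'E'
from h import *
for n in("top0","top1"):
    f=dict(np.load(n+".npz"));c=f["color"];print(n)
    for v in range(203,217): print(v,' '.join('%3d'%c[v,u].max() + ('r' if c[v,u].argmax()==0 else 'b') for u in range(355,378)))
print(proj(f,[door(0,155,16,120),door(0,155,16,111),door(0,155,16,129),door(0,164,16,120),door(0,146,16,120)]))
E
```

```text
top0
203 151b 149b 145b 146b 145b 142b 145b 144b 144b 149b 149b 146b 144b 144b 139b 139b 137b 139b 135b 131b 118b 172b 183b
204 123b 129b 134b 116b 134b 151b 152b 149b 149b 152b 155b 155b 155b 159b 158b 158b 159b 154b 158b 154b 138b 170b 185r
205  68b  67b  68b  66b  60b  53b  44b  40b  40b  43b  43b  35b  40b  44b  53b  50b  49b  52b  52b  48b 103b 173b 183r
206 106b 103b 110b 117b 155b 166b 165b 172b 160b 159b 154b 154b 172b 169b 166b 145b 137b 151b  77b  54b 166b 187b 189b
207  25b  27b  30b  30b  28b  23b  23b  27b  25b  26b  28b  21b  21b  17b  19b  27b  26b  30b  53b 164r 183r 186b 189b
208  28b  23b  27b  26b  26b  30b  24b  29b  27b  28b  30b  38b  41b  50r  33b  24b  25b  44b 164r 183r 189b 185b 186r
209  25b  29b  25b  28b  31b  26b  23b  26b  23b  28b  26b  33r  39r  26b  32b  26b  35b 127b 176r 185r 184b 187b 190b
210  24b  30b  26b  28b  31b  27b  27b  29b  23b  23b  28b  26b  26b  24b  26b  35b 128b 186b 192b 184r 184b 184b 182b
211  26b  24b  21b  25b  28b  28b  25b  27b  23b  26b  28b  23b  23b  30b  32b 126b 183b 184b 186r 183r 182r 188b 181r
212  24b  24b  25b  25b 
[... 1687 characters left out ...]
28b  25b  26b  26b  24b  31b  29b  99b 180b 189b 188r 190r 191r 194b 189r 187r
213  29b  27b  28b  24b  28b  28b  29b  24b  25b  29b  26b  29b  31b  92b 178b 190r 188r 190r 191b 191r 191r 191r 189r
214  27b  30b  25b  26b  25b  27b  28b  24b  24b  28b  29b  32b  97b 178b 190r 190r 190r 190r 188r 190r 189r 188r 188r
215  34b  34b  26b  34b  21b  29b  32b  29b  27b  31b  58b  96b 179b 195b 188r 188r 188r 189r 189r 191r 189r 190r 188r
216 118r  95r  93r  88r  88r  93r 101r  98r  73r  69r 167r 187r 195b 198b 188r 190r 187r 191r 190r 191r 188r 185r 190r
[[366.0135587  208.69744869]
 [365.44130841 209.38316834]
 [366.59393493 208.00199185]
 [368.98879811 208.82520705]
 [363.03889994 208.56971527]]
```

```bash
python3 - <<'E'
from h import *
np.set_printoptions(precision=3,suppress=True)
for x in(450,480,495): print(rel([x,-270,110],[180,-45,0.84]))
E
```

```text
[-35.556   2.96  106.026   0.002   0.002  -0.002]
[-14.296   3.318 127.189   0.002   0.002  -0.002]
[ -3.666   3.497 137.77    0.002   0.002  -0.002]
```

Call:
{"method": "servo_tool", "body": {
  "plan": [
    [[-12,1,36,0,0,0,0],[-24,2,72,0,0,0,0],[-36,3,106,0,0,0,0],[-29,3,113,0,0,0,0],[-22,3,120,0,0,0,0],[-18,3,124,0,0,0,0],[-18,3,124,0,0,0,0]]
  ]
}}

```text
time_s: 2.1
ee_pos: [476.5, -270.0, 111.7]
ee_rot: [179.8, -45.1, 0.9]
force: [0.2, -0.4, 0.1]
gripper_width: 0.8
```

Call:
{"method": "servo_tool", "body": {
  "plan": [
    [[1.5,0,2.5,0,0,0,0],[3,0,4,0,0,0,0],[4.5,0,5.5,0,0,0,0],[6,0,7,0,0,0,0],[6,0,7,0,0,0,0]]
  ]
}}

```text
time_s: 2.6
ee_pos: [484.5, -269.2, 108.9]
ee_rot: [-179.9, -44.9, 0.7]
force: [-1.4, -0.2, 0.3]
gripper_width: 0.5
```

```bash
python3 - <<'E'
from workcell import *
from h import *
f=grab_frame("top"); np.savez("top2.npz",**f)
im=cv2.cvtColor(f["color"],cv2.COLOR_RGB2BGR)[180:270,310:400]
cv2.imwrite("pics/top2.png",cv2.resize(im,None,fx=6,fy=6,interpolation=cv2.INTER_CUBIC))
f=grab_frame("scene")
im=cv2.cvtColor(f["color"],cv2.COLOR_RGB2BGR)
cv2.imwrite("pics/scene2.png",im)
E
```

```text
(no output)
```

View pics/top2.png

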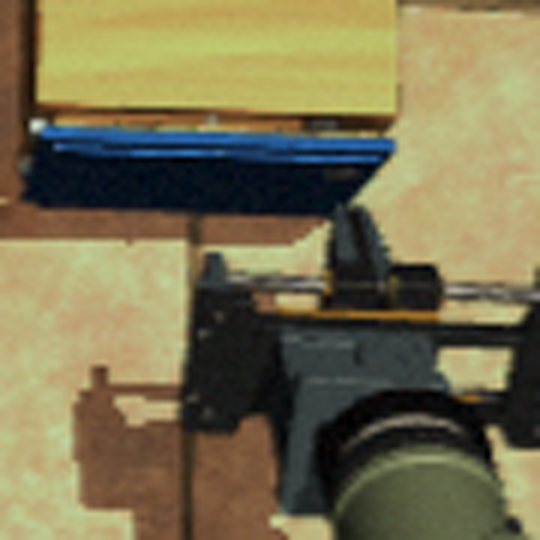

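View pics/scene2.png

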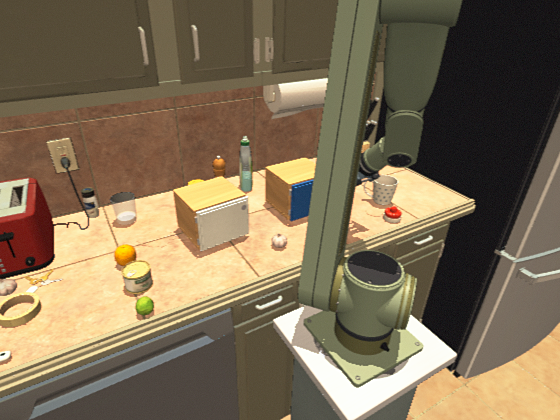

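```bash
python3 - <<'E'
from h import *
np.set_printoptions(precision=1,suppress=True)
f=dict(np.load("top2.npz"));W=pts(f);W0=pts(dict(np.load("top1.npz")))
print(proj(f,[[484.5,-269.2,108.9],[495.8,-269.2,120]]))
for v in range(206,226,1): print(v,' '.join('%4.0f,%3.0f,%3d'%(W[v,u,0],W[v,u,2],f["color"][v,u].max()) for u in range(364,374,1)))
E
```

```text
[[365.8 213. ]
 [366.6 208.6]]
206  497,145,161  498,140,163  499,138,164  499,141,175  499,139,174  499,140,167  498,143,152  499,142,144  500,139,155  501,136, 82
207  496,138, 28  495,140, 30  496,138, 22  496,137, 22  496,138, 24  497,135, 20  497,136, 28  496,141, 29  496,140, 31  500,127, 58
208  496,123, 34  495,128, 33  496,128, 36  495,129, 44  496,126, 50  497,124, 35  497,125, 27  497,127, 25  501,111, 52  530, -2,168
209  496,110, 33  496,113, 31  496,114, 35  496,115, 39  496,116, 30  495,119, 27  497,113, 31  500,101, 33  527, -7,132  526,  0,182
210  495,102, 29  496, 99, 23  495,104, 25  498, 95, 28  496,100, 22  497,101, 29  500, 88, 32  521,  4,137  522, -1,191  523, -1,200
211  497, 82, 29  496, 85, 27  496, 87, 25  497, 86, 29  497, 85, 29  500, 74, 33  519, -3,131  517,  5,189  519, -0,192  519, -0,191
212  496, 72, 25  496, 72, 24  497, 72, 25  497, 73, 25  501, 54, 31  515, -3,101  514,  2,181  515,  1,191  515,  1,191  517, -6,190
213  496, 61, 28  496, 60, 29  496, 63, 33  501, 39, 26  512, -2, 83  511, -0,169  513, -5,186  512,  0,187  512, -3,189  513, -5,1
[... 910 characters left out ...]
, 44  452,162, 60  451,165,118
221  454,133,103  448,163, 29  447,168, 59  446,172, 65  447,170, 65  447,170, 35  448,166, 28  448,167, 33  447,170, 57  447,170, 63
222  451,135, 92  445,164, 22  443,171, 58  442,175, 68  443,172, 63  444,170, 45  443,174, 23  443,175, 37  442,178, 63  nan,nan, 64
223  429,220, 98  430,215, 21  430,216, 33  430,218, 42  431,216, 46  438,181, 32  441,170, 32  440,174, 21  440,178, 55  439,180, 61
224  428,215, 73  427,217, 25  427,221, 28  427,221, 25  428,217, 27  427,221, 26  427,220, 24  428,219, 24  428,220, 40  436,182, 57
225  423,221,126  422,230, 59  424,222, 22  424,223, 23  423,225, 22  424,222, 28  424,221, 25  425,219, 28  425,222, 34  433,183, 57
```

Call:
{"method": "servo_tool", "body": {
  "plan": [
    [[3.5,0.5,-5,0,0,0,0],[6.5,1,-8,0,0,0,0],[6.5,1,-8,0,0,0,0]]
  ]
}}

```text
time_s: 3.0
ee_pos: [483.5, -270.6, 119.7]
ee_rot: [180.0, -44.9, 0.7]
force: [0.1, -0.1, 0.3]
gripper_width: 0.4
```

Now advance in +x: 10 mm.

Call:
{"method": "servo_tool", "body": {
  "plan": [
    [[2,0,2,0,0,0,0],[4,0,4,0,0,0,0],[5.5,0,5.5,0,0,0,0],[7,0,7,0,0,0,0],[7,0,7,0,0,0,0]]
  ]
}}

```text
time_s: 3.5
ee_pos: [493.5, -269.9, 118.9]
ee_rot: [-179.9, -44.9, 0.7]
force: [0.4, 0.8, 0.2]
gripper_width: 0.8
```

Call:
{"method": "servo_tool", "body": {
  "plan": [
    [[1,0,1,0,0,0,0],[2,0,2,0,0,0,0],[3,0,3,0,0,0,0],[3,0,3,0,0,0,0]]
  ]
}}

```text
time_s: 3.9
ee_pos: [497.6, -270.1, 119.1]
ee_rot: [-180.0, -44.9, 0.7]
force: [0.7, -0.5, 0.2]
gripper_width: 0.6
```

Call:
{"method": "servo_tool", "body": {
  "plan": [
    [[0.7,0,0.7,0,0,0,0],[1.4,0,1.4,0,0,0,0],[1.4,0,1.4,0,0,0,0]]
  ]
}}

```text
time_s: 4.2
ee_pos: [499.5, -270.0, 119.0]
ee_rot: [-179.9, -44.9, 0.7]
force: [0.5, -0.4, -0.2]
gripper_width: 0.5
```

Call:
{"method": "servo_tool", "body": {
  "plan": [
    [[0.7,0,0.7,0,0,0,0],[1.4,0,1.4,0,0,0,0],[2.1,0,2.1,0,0,0,0],[2.1,0,2.1,0,0,0,0]]
  ]
}}

```text
time_s: 4.6
ee_pos: [502.5, -270.0, 119.0]
ee_rot: [-179.9, -44.9, 0.7]
force: [0.4, -0.6, -0.4]
gripper_width: 0.6
```

```bash
python3 - <<'E'
from workcell import *
from h import *
f=grab_frame("top"); np.savez("top3.npz",**f)
im=cv2.cvtColor(f["color"],cv2.COLOR_RGB2BGR)[180:270,310:400]
cv2.imwrite("pics/top3.png",cv2.resize(im,None,fx=6,fy=6,interpolation=cv2.INTER_CUBIC))
print(state()["force"],state()["ee_pos"])
E
```

```text
[-0.11294829  0.13550821  0.10236219] [ 502.46308229 -269.9598016   118.98733292]
```

View pics/top3.png

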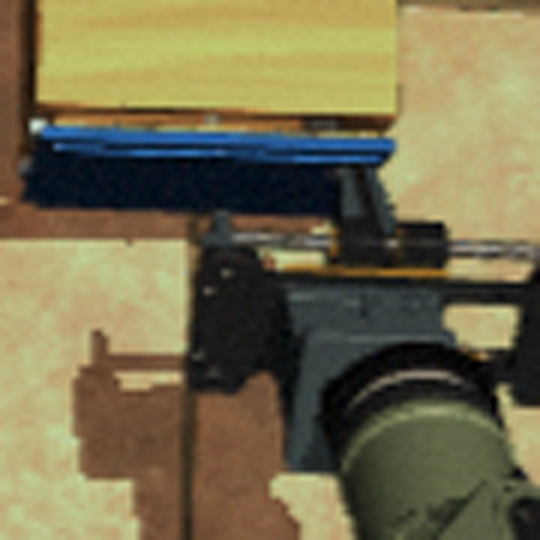

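```bash
python3 - <<'E'
from h import *
np.set_printoptions(precision=1,suppress=True)
f=dict(np.load("top3.npz"));W=pts(f)
print(proj(f,[[502.5,-270,119]]))
R=Ro.from_euler('xyz',[180,-44.9,.7],degrees=True)
for v in range(205,222,1): print(v,' '.join('%4.0f,%4.0f,%3.0f'%tuple(W[v,u]) for u in range(364,377,1)))
print()
for v in range(205,222,1): print(v,' '.join('%4.0f,%4.0f,%4.0f'%tuple(R.inv().apply(W[v,u]-[502.5,-270,119])) for u in range(366,377,1)))
E
```

```text
[[366.8 206.5]]
205  500,-257,145  501,-260,141  501,-263,144  500,-265,149  500,-268,147  500,-271,147  500,-274,149  501,-277,147  501,-280,147  502,-283,145  501,-286,146  501,-288,149  540,-324, -1
206  498,-257,140  497,-260,144  498,-263,141  498,-266,143  498,-269,143  499,-272,140  498,-274,144  498,-277,144  499,-281,142  501,-285,134  501,-288,137  537,-321, -3  537,-324, -2
207  496,-258,138  496,-261,137  497,-264,136  492,-263,156  496,-270,139  497,-273,137  493,-273,154  497,-279,139  497,-282,139  502,-288,120  533,-317, -1  535,-321, -6  534,-324, -3
208  498,-262,117  496,-263,126  488,-261,156  489,-264,155  489,-267,154  490,-270,151  491,-274,149  491,-276,151  500,-287,113  529,-314, -1  529,-316,  2  529,-320,  2  531,-325, -7
209  495,-262,117  495,-265,116  485,-260,159  485,-263,159  485,-266,160  485,-269,160  487,-273,153  486,-275,159  486,-278,157  526,-313, -0  526,-317, -2  528,-321, -6  527,-324, -2
210  497,-266, 95  497,-269, 96  480,-259,164  480,-262,165  481,-265,164  482,-269,158  481,-270,166  481,-273,165  482,-277,162  523,-314, -2  523,-317,
[... 4251 characters left out ...]
   9, -84   38,   4,-118
218   37, -25,-124   39, -23,-128   37, -19,-124   38, -17,-125   37, -13,-123   37, -11,-123   39,  -9,-126   39,  -6,-126   15,   6, -88   17,   8, -91   38,   3,-124
219   36, -25,-128   38, -23,-130   36, -19,-127   38, -17,-130   37, -14,-129   36, -11,-127   38,  -9,-129   38,  -6,-129   19,   4, -99   32,   2,-119   37,   2,-127
220   38, -26,-136   35, -22,-131   37, -20,-134   35, -17,-131   39, -16,-136   35, -11,-129   38, -10,-134   36,  -6,-130   32,  -2,-125   30,   1,-122   34,   3,-127
221   33, -25,-133   31, -22,-130   30, -19,-129   31, -16,-130   35, -15,-135   32, -11,-130   34,  -9,-133   34,  -6,-133   29,  -2,-125   31,   0,-128   31,   3,-128
```

```bash
python3 - <<'E'
from h import *
np.set_printoptions(precision=1,suppress=True)
f=dict(np.load("scene0.npz"));W=pts(f)
R=Ro.from_euler('xyz',[-179.9,0,13.97],degrees=True);t=[138.7,-557.5,183.2]
im=cv2.cvtColor(f["color"],cv2.COLOR_RGB2BGR)
im=cv2.resize(im[100:220,430:560],None,fx=5,fy=5,interpolation=cv2.INTER_CUBIC)
for z in(0,-19,-30,-79):
  for y in(-45,0,45):
    p=proj(f,R.apply([0,y,z])+t)[0];print(z,y,p)
    cv2.circle(im,tuple(map(int,(p-[430,100]+.5)*5)),3,(0,0,255) if z else (0,255,0),1)
cv2.imwrite("pics/tip0.png",im)
T=R.inv().apply(np.nan_to_num(W.reshape(-1,3),nan=9999)-t).reshape(W.shape)
m=(abs(T[...,0])<40)&(abs(T[...,1])<62)&(T[...,2]>-200)&(T[...,2]<20)
for z in range(-120,20,5):
    k=m&(T[...,2]>=z)&(T[...,2]<z+5)
    if k.sum(): print(z,k.sum(),"x",T[k][:,0].min(),T[k][:,0].max(),"y",T[k][:,1].min(),T[k][:,1].max())
E
```

```text
0 -45 [471.5 196.7]
0 0 [477.4 191.9]
0 45 [483.1 187.3]
-19 -45 [473.3 191.1]
-19 0 [479.2 186.4]
-19 45 [484.9 181.9]
-30 -45 [474.3 187.8]
-30 0 [480.3 183.2]
-30 45 [486.  178.7]
-79 -45 [479.1 172.8]
-79 0 [485.1 168.4]
-79 45 [490.8 164.2]
-120 17 x -37.654624856190765 -12.999594734985772 y -58.73899452695059 57.084030519645694
-115 6 x -28.248648181446498 -9.209451574093107 y 47.076546445158634 50.528691929420305
-110 3 x -13.049567420534768 -11.00811864952753 y 46.84876860198476 49.080931960490204
-105 1 x -8.921621751632864 -8.921621751632864 y 48.454816964700804 48.454816964700804
-100 18 x -16.583884051385812 18.724037908505846 y -61.946028365900354 50.902708932926295
-95 16 x -15.641661164419443 18.718672348699734 y -61.6840079969167 49.56703982072013
-90 23 x -16.250109631477574 17.89619932173412 y -61.85349439521366 51.34564174277139
-85 24 x -16.12729747154097 15.834553683765213 y -61.722596014112746 58.035614367194015
-80 21 x -16.2106646292634 18.386292624174015 y -60.915972556899725 53.78115590153218
-75 31 x -16.522983795753202 17.608752198357262 y -61.15247881967801 49.22414076465692
-70 23 x -15.45689577079743 17.182072039282502 y -60.3234635541517 54.82687095209779
-65 29 x -16.442460083467285 17.276712908655984 y -61.18529165230012 47.5515570801966
-60 38 x -16.53804030587443 19.02693241949138 y -61.34121586858678 50.509993347819204
-55 30 x -16.247104640101586 16.51639880228613 y -61.660366035488195 48.407405273607424
-50 38 x -16.291099818619905 17.359891516767927 y -60.25799833010256 51.867625812621796
-45 31 x -15.240643440819476 16.83446140066025 y -59.4788279805794 48.7454981895377
-40 28 x -15.825959180658618 15.636559517663217 y -58.54851995998591 51.245483939469494
-35 32 x -16.081514558521842 18.27042924773041 y -55.66552838862223 52.56247056697449
-30 1 x -13.888401848928726 -13.888401848928726 y 47.62403541835104 47.62403541835104
```

View pics/tip0.png

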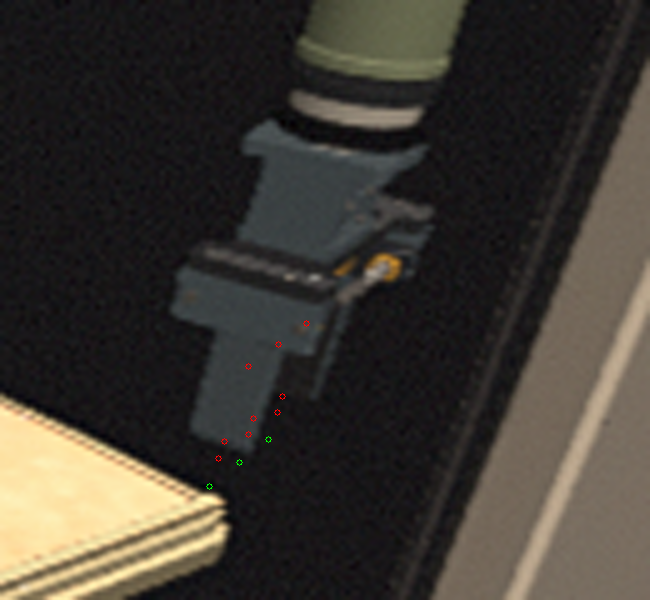

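The cameras show that the real fingertips end about 31 mm short of the reported TCP along tool z. Both views agree, and the missing contact force fits this. I'll correct for that: back off, lower, then press.

Call:
{"method": "servo_tool", "body": {
  "plan": [
    [[-10,0,-10,0,0,0,0],[-10,0,-10,0,0,0,0],[-21,0,1,0,0,0,0],[-32,0,12,0,0,0,0],[-32,0,12,0,0,0,0]]
  ]
}}

```text
time_s: 5.15
ee_pos: [487.7, -269.5, 86.2]
ee_rot: [-179.7, -44.8, 0.4]
force: [-0.2, -0.2, 0.4]
gripper_width: 0.6
```

Call:
{"method": "servo_tool", "body": {
  "plan": [
    [[2,0,2,0,0,0,0],[4,0,4,0,0,0,0],[6,0,6,0,0,0,0],[7.5,0,7.5,0,0,0,0],[9,0,9,0,0,0,0],[9,0,9,0,0,0,0]]
  ]
}}

```text
time_s: 5.75
ee_pos: [501.3, -270.0, 88.2]
ee_rot: [-180.0, -44.9, 0.7]
force: [0.1, 0.0, -0.5]
gripper_width: 0.2
```

```bash
python3 - <<'E'
from workcell import *
from h import *
f=grab_frame("top"); np.savez("top4.npz",**f)
im=cv2.cvtColor(f["color"],cv2.COLOR_RGB2BGR)[180:270,310:400]
cv2.imwrite("pics/top4.png",cv2.resize(im,None,fx=6,fy=6,interpolation=cv2.INTER_CUBIC))
s=state();print(s["force"],s["ee_pos"])
R=Ro.from_euler('xyz',s["ee_rot"],degrees=True)
print(R.apply([16,0,-31])+s["ee_pos"])
E
```

```text
[-0.20827333  0.06892004  0.30932797] [ 501.08840616 -269.92990313   88.01687404]
[ 490.54061011 -270.07621362  121.26928135]
```

View pics/top4.png

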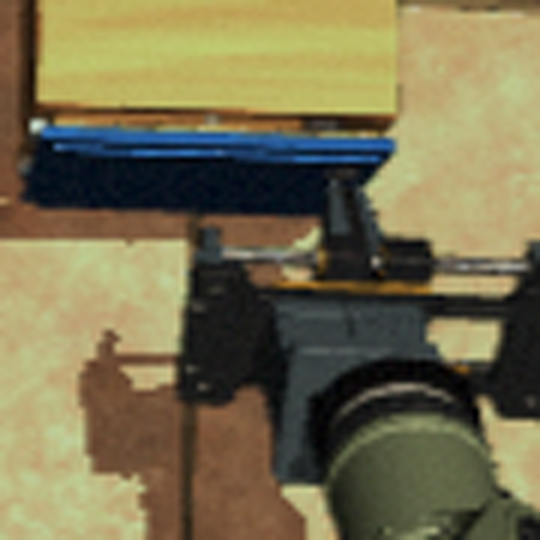

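The tip (zoomed pixel ~343,178) is now right in front of the disc (343,172). I'll press in small steps.

Call:
{"method": "servo_tool", "body": {
  "plan": [
    [[1,0,1,0,0,0,0],[2,0,2,0,0,0,0],[3,0,3,0,0,0,0],[4,0,4,0,0,0,0],[4,0,4,0,0,0,0]]
  ]
}}

```text
time_s: 6.3
ee_pos: [506.5, -270.0, 87.7]
ee_rot: [-180.0, -44.9, 0.7]
force: [-1.3, -0.2, 0.5]
gripper_width: 0.3
```

Contact is starting. I'll go on slowly.

Call:
{"method": "servo_tool", "body": {
  "plan": [
    [[0.7,0,0.7,0,0,0,0],[1.4,0,1.4,0,0,0,0],[2.1,0,2.1,0,0,0,0],[2.1,0,2.1,0,0,0,0]]
  ]
}}

```text
time_s: 6.7
ee_pos: [509.5, -270.0, 87.8]
ee_rot: [-180.0, -44.9, 0.7]
force: [-3.1, -1.5, 0.7]
gripper_width: 0.2
```

Call:
{"method": "servo_tool", "body": {
  "plan": [
    [[0.7,0,0.7,0,0,0,0],[1.1,0,1.1,0,0,0,0],[1.4,0,1.4,0,0,0,0],[1.4,0,1.4,0,0,0,0]]
  ]
}}

```text
time_s: 7.1
ee_pos: [511.5, -270.0, 87.8]
ee_rot: [-180.0, -44.9, 0.6]
force: [-2.7, -2.6, -0.1]
gripper_width: 0.4
```

Call:
{"method": "servo_tool", "body": {
  "plan": [
    [[0.7,0,0.7,0,0,0,0],[1.1,0,1.1,0,0,0,0],[1.1,0,1.1,0,0,0,0]]
  ]
}}

```text
time_s: 7.4
ee_pos: [512.2, -270.1, 87.5]
ee_rot: [180.0, -44.8, 0.6]
force: [-9.1, -1.7, 4.0]
gripper_width: 0.4
```

That's the stop (9 N). Now I release, backing off well clear of the swinging edge.

Call:
{"method": "servo_tool", "body": {
  "plan": [
    [[-20,0,-20,0,0,0,0],[-50,0,-50,0,0,0,0],[-80,0,-80,0,0,0,0],[-85,0,-85,0,0,0,0],[-60,0,-110,0,0,0,0],[-30,0,-140,0,0,0,0],[0,0,-170,0,0,0,0],[7,0,-177,0,0,0,0],[7,0,-177,0,0,0,0],[7,0,-177,0,0,0,0]]
  ]
}}

```text
time_s: 8.4
ee_pos: [393.4, -270.5, 217.8]
ee_rot: [-179.9, -44.9, 0.7]
force: [0.3, -0.1, 0.3]
gripper_width: 0.9
```

```bash
python3 - <<'E'
from workcell import *
from h import *
f=grab_frame("top"); np.savez("top5.npz",**f)
im=cv2.cvtColor(f["color"],cv2.COLOR_RGB2BGR)[120:300,290:470]
cv2.imwrite("pics/top5.png",cv2.resize(im,None,fx=3.3,fy=3.3,interpolation=cv2.INTER_CUBIC))
s=state();print(s["force"],s["ee_pos"],s["ee_rot"])
E
```

```text
[-0.66619628 -0.57290674  0.09399449] [ 393.16334791 -270.28960008  217.0758352 ] [-179.743906    -44.8472916     0.58407134]
```

View pics/top5.png

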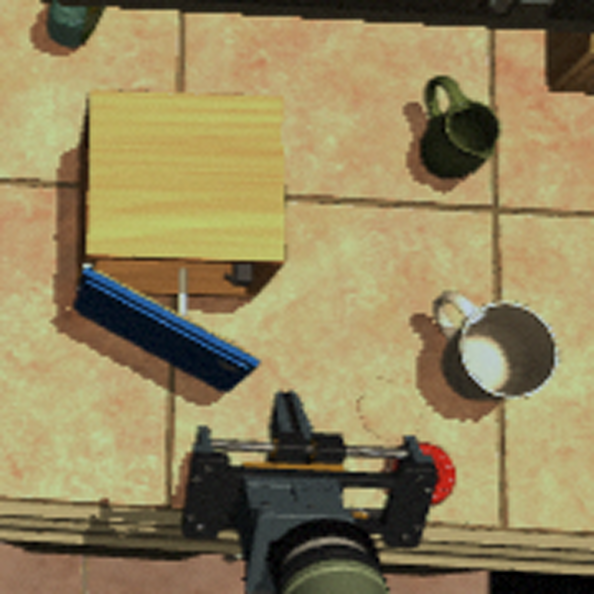

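```bash
cat > plan.py <<'E'
from h import *
np.set_printoptions(precision=3,suppress=True)
def h(t): t=np.radians(t);return 16*np.cos(t)+13.5*np.sin(t)
def fc(t,s=140,extra=0): return door(t,s,-(h(t)+extra),69)
E
python3 - <<'E'
from plan import *
f=dict(np.load("top5.npz"));W=pts(f);c=f["color"].astype(int)
b=(c[...,2]>c[...,0]+25)&(c[...,2]>100)&(abs(W[...,2]-148)<8)&(W[...,0]>380)&(W[...,0]<520)&(W[...,1]<-100)&(W[...,1]>-300)
p=W[b];print(b.sum(),p.min(0),p.max(0));vx,vy,x0,y0=cv2.fitLine(p[:,:2].astype(np.float32),cv2.DIST_L2,0,.01,.01).ravel()
print("angle",np.degrees(np.arctan2(vx,vy))+YAW)
print("edge",door(27,176,0,150),door(29,176,0,150))
print("via1",rel([440,-345,260],[180,0,0.84]),"via2",rel([475,-310,160],[180,0,.84]))
for t in range(28,84,5): print(t,fc(t))
E
```

```text
171 [ 421.823 -269.216  140.041] [ 501.961 -110.479  154.744]
angle 26.731976
edge [ 431.424 -270.142  150.   ] [ 425.959 -267.338  150.   ]
via1 [62.936 75.192  1.723 -0.002 -0.783 -0.002] via2 [17.48  40.98  97.708 -0.002 -0.783 -0.002]
28 [ 463.321 -246.075   69.   ]
33 [ 452.083 -241.746   69.   ]
38 [ 441.125 -236.38    69.   ]
43 [ 430.55  -229.982   69.   ]
48 [ 420.465 -222.57    69.   ]
53 [ 410.978 -214.173   69.   ]
58 [ 402.199 -204.834   69.   ]
63 [ 394.233 -194.61    69.   ]
68 [ 387.181 -183.572   69.   ]
73 [ 381.139 -171.803   69.   ]
78 [ 376.194 -159.401   69.   ]
83 [ 372.421 -146.473   69.   ]
```

Call:
{"method": "servo_tool", "body": {
  "plan": [
    [[10,20,0,0,0,0,0],[20,40,0,0,-0.1,0,0],[40,60,1,0,-0.24,0,0],[55,75,2,0,-0.38,0,0],[63,75,2,0,-0.52,0,0],[63,75,2,0,-0.66,0,0],[63,75,2,0,-0.783,0,0],[63,75,2,0,-0.783,0,0],[63,75,2,0,-0.783,0,0]]
  ]
}}

```text
time_s: 9.35
ee_pos: [440.4, -344.8, 258.5]
ee_rot: [-179.7, 0.1, 0.8]
force: [0.4, -0.6, 0.5]
gripper_width: 0.5
```

```bash
python3 - <<'E'
from plan import *
from workcell import *
print(state()["qpos"])
r=[180,0,.84]
for p in([475,-340,160],[475,-315,69],[475,-260,69]):print(p,rel(p,r))
E
```

```text
[-39.312  14.937  83.771   0.122  81.563  49.848]
[475, -340, 160] [34.865 -3.817 98.441 -0.005  0.002 -0.   ]
[475, -315, 69] [ 35.43  -28.39  189.555  -0.005   0.002  -0.   ]
[475, -260, 69] [ 36.22  -83.383 189.81   -0.005   0.002  -0.   ]
```

Call:
{"method": "servo_tool", "body": {
  "plan": [
    [[15,-8,40,0,0,0,0],[30,-16,80,0,0,0,0],[35,-19,120,0,0,0,0],[35,-19,160,0,0,0,0],[35,-19,190,0,0,0,0],[35,-19,190,0,0,0,0]]
  ]
}}

```text
time_s: 9.95
ee_pos: [469.9, -324.0, 66.8]
ee_rot: [-179.6, 0.4, 0.6]
force: [-0.6, -0.4, -0.6]
gripper_width: 0.5
```

```bash
python3 - <<'E'
from workcell import *
from h import *
for n in("top","scene"):
    f=grab_frame(n); np.savez(n+"6.npz",**f)
    im=cv2.cvtColor(f["color"],cv2.COLOR_RGB2BGR)
    im=im[120:300,290:470] if n=="top" else im[100:280,240:420]
    cv2.imwrite(f"pics/{n}6.png",cv2.resize(im,None,fx=3.3,fy=3.3,interpolation=cv2.INTER_CUBIC))
s=state();print(s["force"],s["ee_pos"],s["ee_rot"])
E
```

```text
[ 0.28556409 -0.25984602  0.44917631] [ 473.87393263 -326.54165938   71.65444211] [-1.79921857e+02 -3.28718717e-02  6.01271591e-01]
```

View pics/top6.png

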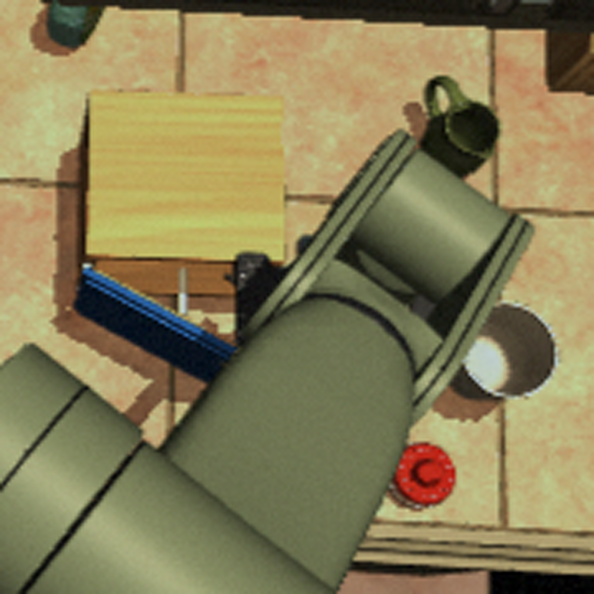

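View pics/scene6.png

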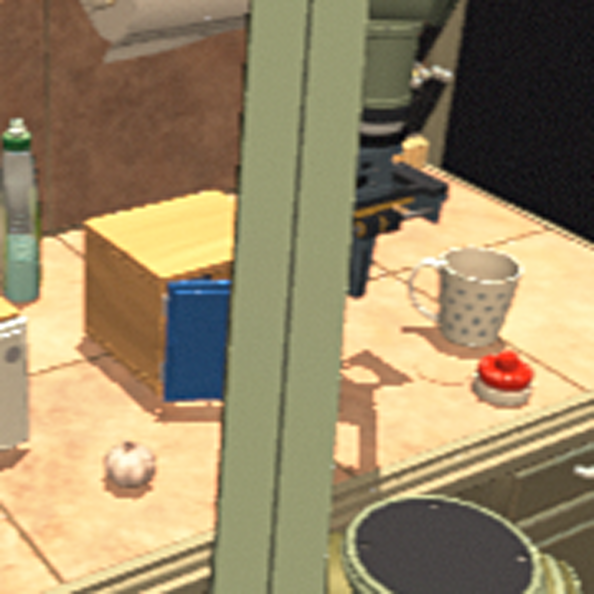

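Call:
{"method": "servo_tool", "body": {
  "plan": [
    [[0,-20,2,0,0,0,0],[0,-38,2,0,0,0,0],[0,-52,2,0,0,0,0],[0,-64,2,0,0,0,0],[0,-74,2,0,0,0,0],[0,-76,2,0,0,0,0],[0,-76,2,0,0,0,0]]
  ]
}}

```text
time_s: 10.75
ee_pos: [474.3, -250.0, 69.4]
ee_rot: [-180.0, -0.0, 0.7]
force: [1.1, -0.2, 0.5]
gripper_width: 0.2
```

```bash
python3 - <<'E'
from plan import *
from workcell import *
f=grab_frame("top"); 
im=cv2.cvtColor(f["color"],cv2.COLOR_RGB2BGR)[120:300,290:470]
cv2.imwrite("pics/top7.png",cv2.resize(im,None,fx=3.3,fy=3.3,interpolation=cv2.INTER_CUBIC))
for t in range(28,84,5): print(t,rel(fc(t),[180,0,.84])[:3])
E
```

```text
28 [-10.916  -4.468   0.361]
33 [-22.098  -8.938   0.353]
38 [-32.989 -14.44    0.346]
43 [-43.483 -20.969   0.339]
48 [-53.475 -28.507   0.333]
53 [-62.856 -37.022   0.327]
58 [-71.517 -46.47    0.323]
63 [-79.355 -56.793   0.319]
68 [-86.268 -67.918   0.316]
73 [-92.163 -79.762   0.315]
78 [-96.953 -92.225   0.314]
83 [-100.563 -105.199    0.315]
```

View pics/top7.png

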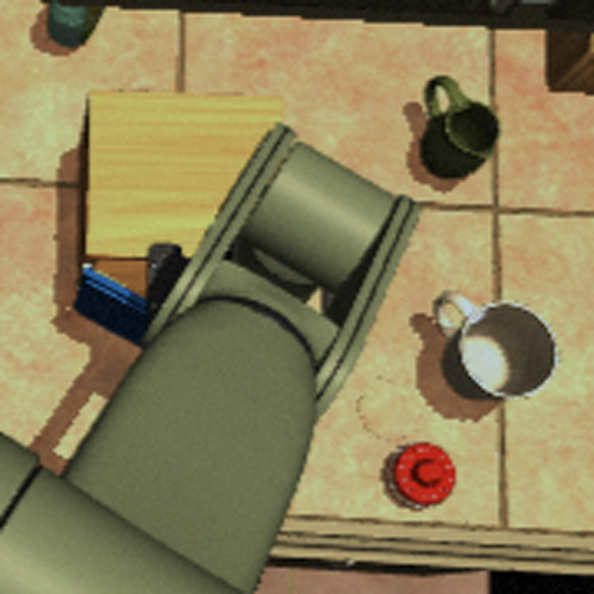

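Now the sweep, slow (about 10 mm per row).

Call:
{"method": "servo_tool", "body": {
  "plan": [
    [[-6,-3,0,0,0,0,0],[-11,-5,0,0,0,0,0],[-16,-7,0,0,0,0,0],[-22,-9,0,0,0,0,0],[-28,-12,0,0,0,0,0],[-33,-14,0,0,0,0,0],[-38,-18,0,0,0,0,0],[-43,-21,0,0,0,0,0],[-48,-25,0,0,0,0,0],[-53,-29,0,0,0,0,0],[-53,-29,0,0,0,0,0]]
  ]
}}

```text
time_s: 11.9
ee_pos: [419.6, -221.2, 69.2]
ee_rot: [-179.9, 0.0, 0.7]
force: [-0.4, 0.6, 0.2]
gripper_width: 0.8
```

```bash
python3 - <<'E'
from plan import *
from workcell import *
for n in("top","scene"):
    f=grab_frame(n)
    im=cv2.cvtColor(f["color"],cv2.COLOR_RGB2BGR)
    im=im[120:300,290:470] if n=="top" else im[100:280,240:420]
    cv2.imwrite(f"pics/{n}8.png",cv2.resize(im,None,fx=3.3,fy=3.3,interpolation=cv2.INTER_CUBIC))
print(state()["ee_pos"],state()["force"])
for t in range(48,84,5): print(t,rel(fc(t),[180,0,.84])[:3])
E
```

```text
[ 420.602 -221.839   69.317] [ 0.678 -0.858 -0.031]
48 [-0.147  0.73   0.316]
53 [-9.529 -7.784  0.316]
58 [-18.192 -17.23    0.318]
63 [-26.032 -27.551   0.32 ]
68 [-32.947 -38.676   0.323]
73 [-38.844 -50.518   0.327]
78 [-43.636 -62.981   0.333]
83 [-47.249 -75.954   0.339]
```

View pics/top8.png

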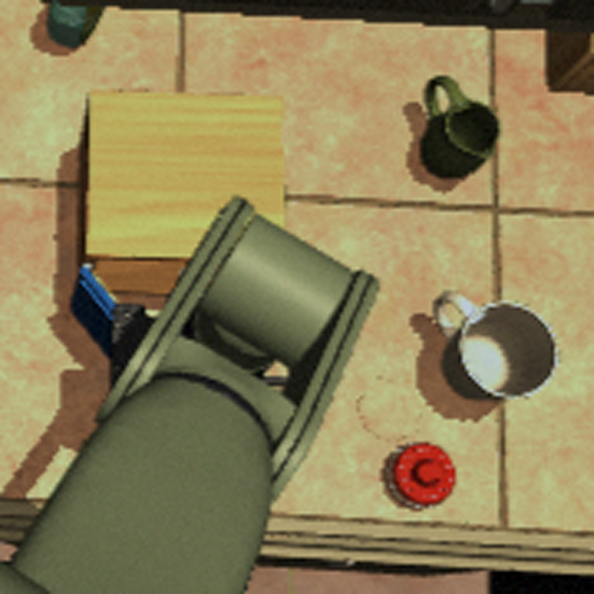

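View pics/scene8.png

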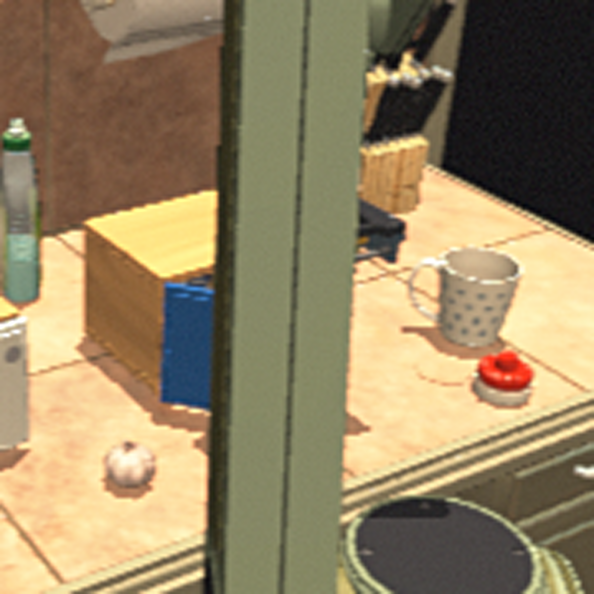

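Call:
{"method": "servo_tool", "body": {
  "plan": [
    [[-5,-4,0,0,0,0,0],[-10,-8,0,0,0,0,0],[-14,-12,0,0,0,0,0],[-18,-17,0,0,0,0,0],[-22,-22,0,0,0,0,0],[-26,-28,0,0,0,0,0],[-30,-33,0,0,0,0,0],[-33,-39,0,0,0,0,0],[-36,-45,0,0,0,0,0],[-39,-51,0,0,0,0,0],[-41,-56,0,0,0,0,0],[-43,-60,0,0,0,0,0],[-44,-63,0,0,0,0,0],[-44,-63,0,0,0,0,0]]
  ]
}}

```text
time_s: 13.4
ee_pos: [375.7, -159.1, 69.3]
ee_rot: [-179.9, -0.0, 0.7]
force: [0.7, 0.3, -0.1]
gripper_width: 0.5
```

```bash
python3 - <<'E'
from plan import *
from workcell import *
for n in("top","scene"):
    f=grab_frame(n)
    im=cv2.cvtColor(f["color"],cv2.COLOR_RGB2BGR)
    im=im[120:300,260:440] if n=="top" else im[100:280,240:420]
    cv2.imwrite(f"pics/{n}9.png",cv2.resize(im,None,fx=3.3,fy=3.3,interpolation=cv2.INTER_CUBIC))
print(state()["ee_pos"],state()["force"])
E
```

```text
[ 375.902 -159.426   69.269] [ 0.213 -0.036 -0.136]
```

View pics/top9.png

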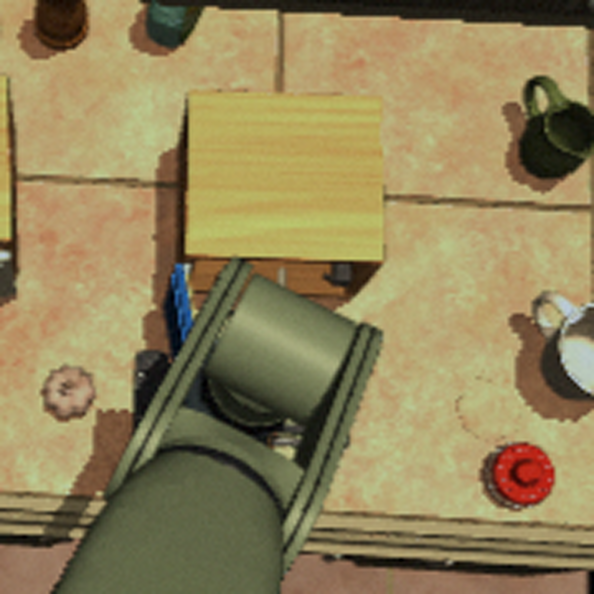

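View pics/scene9.png

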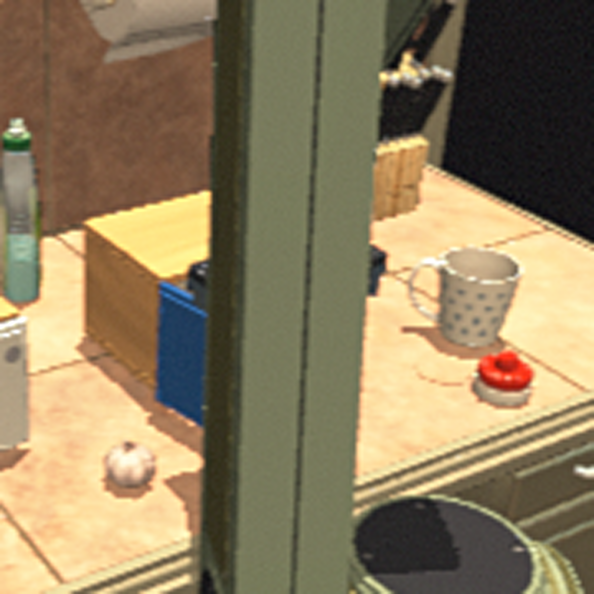

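Call:
{"method": "servo_tool", "body": {
  "plan": [
    [[0,10,0,0,0,0,0],[0,35,0,0,0,0,0],[0,70,0,0,0,0,0],[0,70,-40,0,0,0,0],[0,80,-80,0,0,0,0],[0,110,-120,0,0,0,0],[0,150,-150,0,0,0,0],[-20,190,-150,0,0,0,0],[-40,230,-150,0,0,0,0],[-70,270,-150,0,0,0,0],[-100,310,-150,0,0,0,0],[-130,340,-150,0,0,0,0],[-130,340,-150,0,0,0,0]]
  ]
}}

```text
time_s: 14.8
ee_pos: [245.8, -505.3, 218.2]
ee_rot: [180.0, 0.1, 0.3]
force: [0.4, 1.0, 0.3]
gripper_width: 0.7
```

```bash
python3 - <<'E'
from plan import *
from workcell import *
for n in("top","scene"):
    f=grab_frame(n);np.savez(n+"10.npz",**f)
    cv2.imwrite(f"pics/{n}10.png",cv2.cvtColor(f["color"],cv2.COLOR_RGB2BGR))
    if n=="top":
        W=pts(f);c=f["color"].astype(int)
        b=(c[...,2]>c[...,0]+25)&(c[...,2]>80)&(abs(W[...,2]-148)<8)&(W[...,0]>300)&(W[...,0]<520)&(W[...,1]<-80)&(W[...,1]>-300)
        p=W[b];vx,vy,_,_=cv2.fitLine(p[:,:2].astype(np.float32),cv2.DIST_L2,0,.01,.01).ravel()
        print(b.sum(),"angle",np.degrees(np.arctan2(abs(vx),vy*np.sign(vx)))+YAW,p.min(0),p.max(0))
        for nm,(u,v) in dict(garlic=(281,239),mug=(440,226),timer=(418,264)).items(): print(nm,W[v,u])
print(state()["ee_pos"],state()["force"])
E
```

```text
202 angle 78.80862 [ 337.403 -143.266  140.041] [ 505.702 -102.035  155.696]
garlic [399.829 -14.481  42.933]
mug [ 478.964 -530.835    9.486]
timer [ 346.069 -446.24    44.704]
[ 248.826 -501.976  218.452] [-0.46   0.677  0.488]
```

View pics/top10.png

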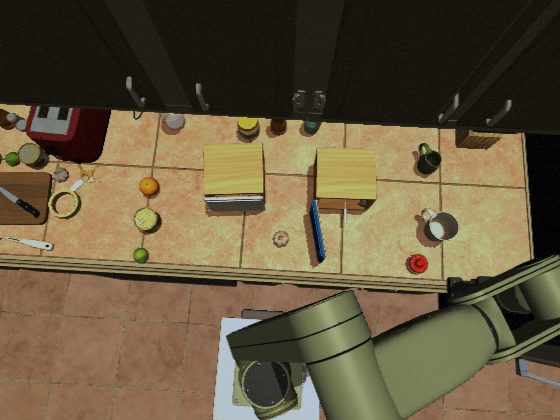

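View pics/scene10.png

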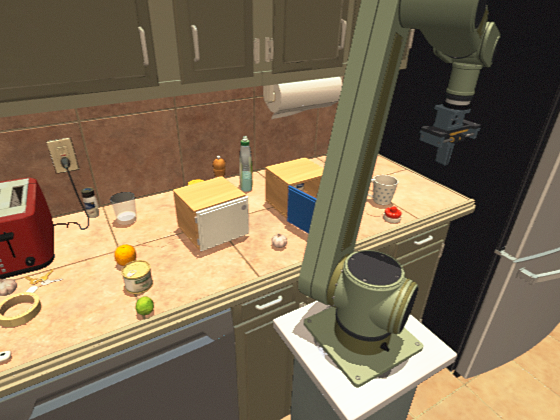

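The blue door stands open at ~79° (top px 313,203 to 321,262). The white door is shut, the loose things are unmoved, and the gripper is clear of everything. Handing in.

```bash
python3 -c "
from workcell import *
print(job_done())"
```

```text
the job is handed in; nothing more can be done
None
```

The blue door is open at about 79° and the job is handed in, after about 15 s of robot time. I pressed the touch spot with the closed fingertips until the door hit its stop, at about 9–10 N. That is a little over the 5–8 N suggested. I then backed off, and the spring pushed the door ajar to about 27°. Reaching behind the free edge, I pushed it wide open from the back without pinching it, then withdrew the arm.

**Last checks:**
- **Door:** the top camera measured about 78.8°, and the finger's path implied about 78°.
- **White cupboard:** still shut.
- **Loose things:** garlic, mug and timer measured unmoved to within about 2 mm. The tin, lime and mandarin look unmoved in the pictures.
- **Robot:** it touches nothing; the force reading was at noise level.

**One disagreement:** both cameras showed the real fingertips ending about 31 mm short of the reported TCP along the tool axis. My first approach to the door, aimed with the reported TCP, therefore read almost no force and did not press it. I corrected for the offset, and the contact that followed fitted the correction.

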